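# Seal the lentil and pea canisters

### The job

The red lentil and green pea canisters in the pantry have been left open: with the fingertips, gently press the button on the lid of each one all the way down so that it seals, then withdraw. Press only, without grasping or lifting, and let both canisters stand where they are. The rice and spaghetti canisters are still in use, so leave those two alone, and do not touch the other jars, bottle and tins on the counter.

Things in the scene. Friction and masses are not known exactly. Their poses are not given: they have to be found in the camera images.
- lentils: Red lentil canister, loose: clear square box 100 x 100 mm with a white lid 104 mm square, lid top 150 mm above the counter; a round red button 52 mm in diameter rises from the middle of the lid. Too wide to grasp. Origin: centre of its underside, z up, x and y square to its sides.
- lentils_button (a joint): how far the red lentil canister's lid button is pushed down, m: 0 = fully up, its top 15 mm above the lid (canister open); 0.014 = fully down at its stop, its top 1 mm above the lid (sealed). At the start 0 to 0.003. It slides straight down against 4 N of friction and stays where it is pushed (no spring).
- lentils_top (a point): centre of the top face of the red lentil canister's red button (a flat disc 52 mm in diameter); it moves down with the button.
- peas: Green pea canister, loose: clear square box 100 x 100 mm with a white lid 104 mm square, lid top 140 mm above the counter; a round green button 52 mm in diameter rises from the middle of the lid. Too wide to grasp. Origin: centre of its underside, z up, x and y square to its sides.
- peas_button (a joint): how far the green pea canister's lid button is pushed down, m: 0 = fully up, its top 15 mm above the lid (canister open); 0.014 = fully down at its stop, its top 1 mm above the lid (sealed). At the start 0 to 0.003. It slides straight down against 4 N of friction and stays where it is pushed (no spring).
- peas_top (a point): centre of the top face of the green pea canister's green button (a flat disc 52 mm in diameter); it moves down with the button.
- rice: White rice canister, loose: clear square box 100 x 100 mm with a white lid 104 mm square, lid top 150 mm above the counter; a round grey button 52 mm in diameter rises from the middle of the lid. Too wide to grasp. Origin: centre of its underside, z up, x and y square to its sides.
- rice_button (a joint): how far the white rice canister's lid button is pushed down, m: 0 = fully up, its top 15 mm above the lid (canister open); 0.014 = fully down at its stop, its top 1 mm above the lid (sealed). At the start 0 to 0.003. It slides straight down against 4 N of friction and stays where it is pushed (no spring).
- rice_top (a point): centre of the top face of the white rice canister's grey button (a flat disc 52 mm in diameter); it moves down with the button.
- pasta: Spaghetti canister, loose: clear square box 100 x 100 mm with a white lid 104 mm square, lid top 180 mm above the counter; a round yellow button 52 mm in diameter rises from the middle of the lid. Too wide to grasp. Origin: centre of its underside, z up, x and y square to its sides.
- pasta_button (a joint): how far the spaghetti canister's lid button is pushed down, m: 0 = fully up, its top 15 mm above the lid (canister open); 0.014 = fully down at its stop, its top 1 mm above the lid (sealed). At the start 0 to 0.003. It slides straight down against 4 N of friction and stays where it is pushed (no spring).
- pasta_top (a point): centre of the top face of the spaghetti canister's yellow button (a flat disc 52 mm in diameter); it moves down with the button.
- oil: yellow oil bottle with a white cap, 54 mm in diameter, 180 mm tall, loose; origin: centre of its underside. (Fixed kitchen equipment, up to 190 mm tall, stands only along the edges: left of y = 0.40, right of y = -0.48 and beyond x = 0.8.)
- jam: dark red jam jar with a steel cap, 64 mm in diameter, 90 mm tall, loose; origin: centre of its underside.
- mayo: cream-coloured jar with a white cap, 68 mm in diameter, 100 mm tall, loose; origin: centre of its underside.
- can: food can with a brown paper band, 66 mm in diameter, 75 mm tall, loose; origin: centre of its underside.
- tin: square aluminium tin with a steel lid, 62 mm wide, 84 mm tall, loose; origin: centre of its underside.
Things that resemble listed ones, but are neither listed nor needed, are in the scene too. What is shaped like the lentils but pink is not meant.

How it is judged:
By the outcome, as a careful person would: the job done as asked, in the order asked, and still so for the second after the job is handed in, with the robot touching nothing.
It also fails if it takes over 42 s, if anything falls off the work surface, if the arm or the gripper's body presses on something with over 40 N, if the wrist force passes 120 N, or if a joint passes its speed limit or range.

### The arm

A 6-joint arm with a two-finger parallel gripper is mounted at the origin on the work surface. World frame = base frame: x ahead of the robot, y to its left, z up, the work surface at z = 0. Lengths are in m, angles in degrees, forces in N, time in s.
With the tool pointing down it reaches from about 0.375 to 0.9 m from the base axis. Payload 3.1 kg.
Tool frame: the origin (TCP) lies on the centre line of the jaws, within the pads' length; the fingertips stand 19 mm ahead of it and the grasp point (between the pads) is the TCP (tips_ahead is the distance from the TCP to the fingertips, in m); z points along the fingers, y is the line along which they close (so a half turn about z gives the same grasp; the last joint's range is limited). The gripper opens to 87 mm and grips with 3 to 60 N. Pads are 19 mm wide; open, the fingers measure 117 mm over their backs; the gripper's body (75 mm by 190 mm) begins 51 mm behind the grasp point.
Start: joints at [-82.42, 30.224, 82.088, -0, 67.689, -10.227], TCP at [0.191, -0.595, 0.242] pointing down, gripper open.
Joint ranges: [-176.69, 176.69], [-43.24, 126.21], [12.49, 139.97], [-82, 262], [0, 151.66], [-163.58, 163.58]. Speed limits (degrees/s): [159.86, 159.86, 180, 180, 180, 180].

### API

Orientations are given as a 3x3 rotation matrix whose columns are the frame's x, y, z axes.
In Python, from rig import read_state, capture, hand_in, trace, landmark_of, tips_ahead gives the robot as it stands.
- The arm moves only by the shell command python3 -m jog 'ROWS'. ROWS is JSON, a list of rows, each an object of numbers: "tx", "ty", "tz": the shift along the tool's x, y, z in cm; "roll": the turn about the tool's z in rad; "jaw": the opening, from 0 (shut) to 1 (fully open). A call has 1 to 8 rows; each row shifts and turns the commanded pose from where the row before left it, along the tool's axes as they then stand; what a row does not reach is not made up. A row lasts 1/10 s, in which the tool goes at most 50 mm and 8.59 degrees, less where a joint would pass 70% of its speed; a pose out of reach is approached as far as the arm can. A call with a gripper value outside its range is refused whole. The fingers move at their own pace and stop on an object; the grip force is fixed at half the most. Time passes only in rows, so rows that do not move let the fingers close. It gives the time, the measured TCP pose, the force, the opening and the grip force at its end, in the units of the state.
- read_state(): the state, without advancing time (a new reading comes with each control period).
- capture(name): name is "scene" or "side" or "wrist"; returns a dict with "img" (480x640x3 uint8, red, green, blue), "vertical_fov" (degrees; the focal length in pixels is half the picture's height over the tangent of half this angle, whatever the lens; pixels are square), "cx", "cy" (the principal point, pixels), "k1" (the pictures are not rectified: a ray, as slopes to the right and down, at radius r is drawn at 1 + k1 r^2 times it, then the intrinsics apply), "cam_to_world" (4x4, takes a point from camera to world coordinates); the wrist camera has in their place "tool_from_camera" (4x4, takes a point from camera to tool coordinates, whose origin is the TCP and whose axes are the flange's). Camera axes: x right, y up, looking along -z (the intrinsics and any distortion apply to the point x, -y, -z); pixel columns grow to the right and rows downward; lengths in m; the calibration is good to about 2 mm. A picture is of the moment at which its call begins: read the wrist's pose just before it. There is no depth.
- hand_in(): hands the job in; it is judged then, once.
Trained networks look in the newest picture that a camera, given by its name, has taken for a name from the list of things; names that differ only in an ending like _2 or _b are one class to them, and where a whole thing is asked for, a point or a joint stands for the part that bears it (a point fixed in the world has none). Each returns a list of dicts, best first, with "p" (0 to 1); they miss things now and then, are a little off and sometimes report something else, mostly with a low value. They report only what shows in the picture. A call takes as long as a camera call. They do not tell look-alikes from the thing itself.
- trace(camera, thing): "pixels" (480x640 bool, what is visible of it) and "bbox" ([left, top, width, height] in pixels, round what is visible of it).
- landmark_of(camera, thing): "point" ([row, column] in pixels: a listed point, or the origin of a listed thing).
The state is a dict: "time_s": time; "joint_positions": joint angles; "qvel": joint speeds; "tau": joint torques, N m; "position": TCP position; "tcp_rot": TCP orientation; "force": force on the tool from outside, world axes, zero at the start; "moment": the same for the moment, N m; "opening": opening from 0.0 (shut) to 1.0 (fully open); "grasp_force": force on a finger pad.
Only numpy, scipy, OpenCV 4.12 (cv2) and the standard library are available. Lean on these libraries where they do the work, as an engineer would, in place of code of your own. Each camera call takes 0.05 s, during which the arm holds its last target. There are 200 camera calls.

## Working session

There is one attempt and no reset: what is moved stays moved. The work goes in short steps, Python scripts to look and compute and a shell command to move; the robot and the scene stay as the last step left them, time stands still between calls to the robot, and variables do not carry over. Pictures are saved under pics/ and viewed, at most 10 in all, crops included, and the job is handed in when it is done.

```bash
mkdir -p pics
cat > h.py <<'E'
import numpy as np, cv2
from rig import *
def ray(c,px,T=None):
    h,w=c["img"].shape[:2]; f=h/2/np.tan(np.radians(c["vertical_fov"])/2)
    K=np.array([[f,0,c["cx"]],[0,f,c["cy"]],[0,0,1.]])
    u=cv2.undistortPoints(np.array([[[px[1],px[0]]]],float),K,np.array([c["k1"],0,0,0.]))[0,0]
    T=c["cam_to_world"] if T is None else T; T=np.array(T)
    return T[:3,3],T[:3,:3]@np.array([u[0],-u[1],-1])
def atz(c,px,z,T=None):
    o,d=ray(c,px,T); return o+d*(z-o[2])/d[2]
def wristT(c,s):
    T=np.eye(4);T[:3,:3]=s["tcp_rot"];T[:3,3]=s["position"]; return T@np.array(c["tool_from_camera"])
E
python3 - <<'E'
from h import *
s=read_state(); print(s["position"],s["tcp_rot"],s["force"],tips_ahead)
H=dict(lentils=.163,peas=.153,rice=.163,pasta=.193)
for n in ("scene","side"):
    c=capture(n); cv2.imwrite(f"pics/{n}0.png",c["img"][...,::-1])
    print(n,np.round(c["cam_to_world"],2)[:3,3])
    for t,z in H.items():
        for r in landmark_of(n,t+"_top"):
            print(t,np.round(r["point"],1),round(r["p"],2),np.round(atz(c,r["point"],z),3))
    for t,z in dict(oil=0,jam=0,mayo=0,can=0,tin=0).items():
        for r in landmark_of(n,t)[:2]:
            print(t,np.round(r["point"],1),round(r["p"],2),np.round(atz(c,r["point"],z),3))
E
```

```text
[ 0.19105098 -0.59433263  0.24054781] [[ 9.52095737e-01  3.05799970e-01 -2.92518874e-04]
 [ 3.05799847e-01 -9.52093233e-01  2.22002890e-03]
 [ 4.00379531e-04 -2.20313228e-03 -9.99997493e-01]] [ 0.72237133 -0.06497575 -0.46829301] 0.019
scene [ 1.55 -0.61  1.63]
lentils [262.7 313.3] 0.67 [ 0.599 -0.131  0.163]
lentils [277.8 148.4] 0.47 [ 0.397 -0.592  0.163]
peas [328.8 349.1] 0.61 [ 0.845 -0.151  0.153]
peas [267.6 246.4] 0.54 [ 0.506 -0.313  0.153]
rice [230.6 367.9] 0.73 [0.576 0.079 0.163]
pasta [183.8 410.6] 0.59 [0.498 0.293 0.193]
pasta [212.8 354.5] 0.32 [0.513 0.067 0.193]
oil [204.5 448.4] 0.68 [0.511 0.475 0.   ]
jam [328.6 352.7] 0.63 [ 0.777 -0.094 -0.   ]
jam [294.8 252. ] 0.48 [ 0.505 -0.313  0.   ]
mayo [259.8 245.2] 0.74 [ 0.365 -0.272  0.   ]
can [215.6 354.3] 0.66 [0.384 0.15  0.   ]
tin [279.9 426.9] 0.86 [0.743 0.213 0.   ]
side [0.17 0.99 1.17]
lentils [158.9 405.8] 0.7 [ 0.41  -0.591  0.163]
peas [197.8 357.7] 0.65 [ 0.509 -0.316  0.153]
rice [266.7 290. ] 0.81 [0.588 0.07  0.163]
pasta [234.  353.8] 0.58 [ 0.454 -0.093  0.193]
pasta [325.5 289.2] 0.53 [0.499 0.285 0.193]
oil [429.4 260. ] 0.79 [0.506 0.472 0.   ]
jam [251.8 260.4] 0.89 [ 0.778 -0.108  0.   ]
jam [370.  293.3] 0.4 [0.495 0.283 0.   ]
mayo [248.2 391.2] 0.62 [ 0.369 -0.283  0.   ]
mayo [328.7 288.2] 0.49 [0.563 0.158 0.   ]
can [250.2 391.2] 0.45 [ 0.367 -0.273  0.   ]
can [305.7 294.9] 0.24 [0.578 0.07  0.   ]
tin [325.6 222.6] 0.57 [0.747 0.216 0.   ]
tin [259.5 311.5] 0.35 [ 0.603 -0.135  0.   ]
```

View pics/scene0.png

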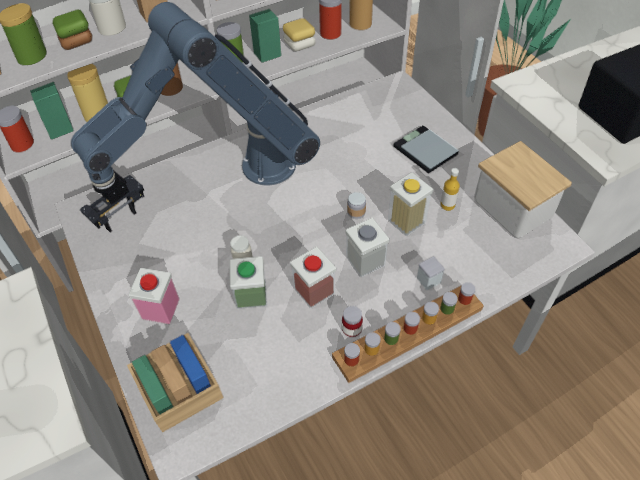

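View pics/side0.png

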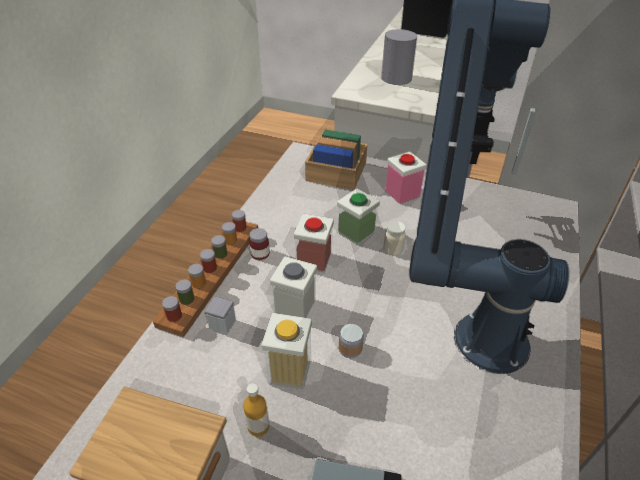

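The choices are as follows.
- **Lentils:** the brick-red box, scene (263,313) and side (225,314). The look-alike to avoid is the pink box at scene (282,149) and side (159,406).
- **Peas:** the only green box, scene (269,247) and side (199,358).

I'll check with a close crop and refine the button centres by colour.

Run:
```python
from h import *
s=read_state();R=np.array(s["tcp_rot"]);p=np.array(s["position"])
seeds={"lentils":dict(scene=(263,313),side=(225,314),z=.163),"peas":dict(scene=(269,247),side=(199,358),z=.153)}
rays={}
for n in ("scene","side"):
    c=capture(n); im=c["img"]; hsv=cv2.cvtColor(im,cv2.COLOR_RGB2HSV)
    for t,v in seeds.items():
        r,q=v[n]; h=hsv[...,0].astype(int)
        m=((h<8)|(h>172)) if t=="lentils" else (abs(h-72)<16)
        m=(m&(hsv[...,1]>170)&(hsv[...,2]>60)).astype(np.uint8)
        N,L,st,ce=cv2.connectedComponentsWithStats(m)
        i=min((i for i in range(1,N) if st[i,4]>30),key=lambda i:np.hypot(ce[i][0]-q,ce[i][1]-r))
        px=ce[i][::-1]; o,d=ray(c,px); rays.setdefault(t,[]).append((o,d/np.linalg.norm(d)))
        print(n,t,px.round(1),st[i],atz(c,px,v["z"]-.004).round(4))
    if n=="scene": cv2.imwrite("pics/crop.png",cv2.resize(im[225:345,120:350,::-1],None,fx=3.4,fy=3.4,interpolation=2))
for t,rr in rays.items():
    A=sum(np.eye(3)-np.outer(d,d) for o,d in rr); b=sum((np.eye(3)-np.outer(d,d))@o for o,d in rr)
    x=np.linalg.solve(A,b); print(t,x.round(4),"tool shift cm",(R.T@(x-p)*100).round(2))
```

```text
scene lentils [262.7 312.5] [305 256  16  14 188] [ 0.5949 -0.1314  0.159 ]Traceback (most recent call last):
  File "<stdin>", line 12, in <module>
ValueError: min() iterable argument is empty
```

Run:
```python
from h import *
s=read_state();R=np.array(s["tcp_rot"]);p=np.array(s["position"])
seeds={"lentils":dict(scene=(263,313),side=(225,314),z=.163),"peas":dict(scene=(269,247),side=(199,358),z=.153)}
rays={}
for n in ("scene","side"):
    c=capture(n); im=c["img"]; hsv=cv2.cvtColor(im,cv2.COLOR_RGB2HSV)
    if n=="scene": cv2.imwrite("pics/crop.png",cv2.resize(im[225:345,120:350,::-1],None,fx=3.4,fy=3.4,interpolation=2))
    for t,v in seeds.items():
        r,q=v[n]; ref=hsv[r,q].astype(int); print(n,t,ref)
        dh=abs((hsv[...,0].astype(int)-ref[0]+90)%180-90)
        m=((dh<10)&(hsv[...,1]>.7*ref[1])&(hsv[...,2]>.5*ref[2])).astype(np.uint8)
        N,L,st,ce=cv2.connectedComponentsWithStats(m,connectivity=4); i=L[r,q]
        px=ce[i][::-1]; o,d=ray(c,px); rays.setdefault(t,[]).append((o,d/np.linalg.norm(d)))
        print(px.round(1),st[i],atz(c,px,v["z"]-.004).round(4))
for t,rr in rays.items():
    A=sum(np.eye(3)-np.outer(d,d) for o,d in rr); b=sum((np.eye(3)-np.outer(d,d))@o for o,d in rr)
    x=np.linalg.solve(A,b); print(t,x.round(4),"tool shift cm",(R.T@(x-p)*100).round(2))
```

```text
scene lentils [  1 191 187]
[263.  312.4] [304 256  17  15 203] [ 0.5954 -0.1322  0.159 ]
scene peas [ 69 148 143]
[269.  245.7] [238 262  16  15 201] [ 0.5065 -0.3161  0.149 ]
side lentils [  1 190 192]
[224.  313.5] [306 218  16  13 174] [ 0.5948 -0.1314  0.159 ]
side peas [ 66 146 129]
[198.8 358.1] [351 194  15  11 135] [ 0.5071 -0.3168  0.149 ]
lentils [ 0.595  -0.132   0.1585] tool shift cm [ 52.61 -31.73   8.31]
peas [ 0.5069 -0.3162  0.1495] tool shift cm [ 38.59 -16.89   9.21]
```

View pics/crop.png

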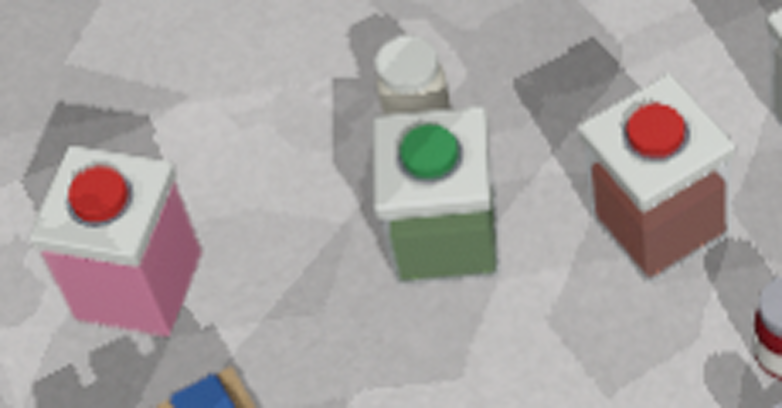

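The crop shows the brick-red canister on the right (650,130), which is the target. The green one is in the middle (430,150), and the pink look-alike on the left (98,193) stays untouched. Both cameras agree to 1 mm. I'll move at the current height, which has the tips at 0.22 m and clears everything, with the jaws shut.

```bash
python3 -m jog '[{"tx":2,"ty":-1.2,"jaw":0},{"tx":3.8,"ty":-2.3,"jaw":0},{"tx":3.8,"ty":-2.3,"jaw":0},{"tx":3.8,"ty":-2.3,"jaw":0},{"tx":3.8,"ty":-2.3,"jaw":0},{"tx":3.8,"ty":-2.3,"jaw":0},{"tx":3.8,"ty":-2.3,"jaw":0},{"tx":3.8,"ty":-2.3,"jaw":0}]'
python3 -m jog '[{"tx":3.8,"ty":-2.3,"jaw":0},{"tx":3.8,"ty":-2.3,"jaw":0},{"tx":3.8,"ty":-2.3,"jaw":0},{"tx":3.8,"ty":-2.3,"jaw":0},{"tx":3.8,"ty":-2.3,"jaw":0},{"tx":3,"ty":-1.8,"jaw":0},{"tx":1.5,"ty":-0.9,"jaw":0},{"jaw":0}]'
python3 - <<'E'
from h import *
s=read_state();c=capture("wrist");cv2.imwrite("pics/w1.png",c["img"][...,::-1])
R=np.array(s["tcp_rot"]);p=np.array(s["position"])
print(s["time_s"],p,s["force"],s["opening"],"to lentils",R.T@(np.array([.595,-.132,.163])-p)*100)
for r in landmark_of("wrist","lentils_top"): print(r["point"],r["p"],atz(c,r["point"],.163,wristT(c,s)))
E
```

```text
1.15 [ 0.19115599 -0.595028    0.24154513] [-0.13996681 -0.47051842 -0.07732589] 1.003402424035881 to lentils [ 52.61030864 -31.73300472   7.85584305]$[0]: bad value
$[0]: bad value
```

View pics/w1.png

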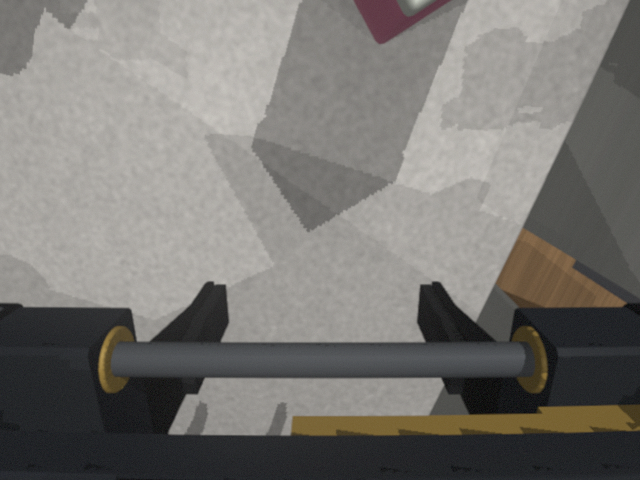

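The arm hasn't moved: the jog was refused, and the wrist picture shows only the start area with the pink lid at (410,10). I'll try a row with every field filled in.

```bash
python3 -m jog '[{"tx":2,"ty":-1.2,"tz":0,"roll":0,"jaw":0}]'; python3 -m jog '[{"tx":2,"ty":-1.2,"tz":0,"roll":0,"jaw":0.01}]'
```

```text
time_s: 1.35
position: [0.2051, -0.5797, 0.2416]
tcp_rot: [[0.953, 0.303, -0.0], [0.303, -0.953, -0.003], [-0.001, 0.003, -1.0]]
force: [0.0, 0.6, -0.1]
opening: 0.963
grasp_force: 0.0
time_s: 1.45
position: [0.2218, -0.56, 0.2414]
tcp_rot: [[0.953, 0.304, 0.0], [0.304, -0.953, -0.0], [0.0, 0.0, -1.0]]
force: [0.2, -0.5, -0.4]
opening: 0.896
grasp_force: 0.0
```

```bash
python3 -m jog '[{"tx":3.8,"ty":-2.3,"tz":0,"roll":0,"jaw":0},{"tx":3.8,"ty":-2.3,"tz":0,"roll":0,"jaw":0},{"tx":3.8,"ty":-2.3,"tz":0,"roll":0,"jaw":0},{"tx":3.8,"ty":-2.3,"tz":0,"roll":0,"jaw":0},{"tx":3.8,"ty":-2.3,"tz":0,"roll":0,"jaw":0},{"tx":3.8,"ty":-2.3,"tz":0,"roll":0,"jaw":0}]'
python3 -m jog '[{"tx":3.8,"ty":-2.3,"tz":0,"roll":0,"jaw":0},{"tx":3.8,"ty":-2.3,"tz":0,"roll":0,"jaw":0},{"tx":3.8,"ty":-2.3,"tz":0,"roll":0,"jaw":0},{"tx":3.8,"ty":-2.3,"tz":0,"roll":0,"jaw":0},{"tx":3.8,"ty":-2.3,"tz":0,"roll":0,"jaw":0},{"tx":3.8,"ty":-2.3,"tz":0,"roll":0,"jaw":0},{"tx":3,"ty":-1.7,"tz":0,"roll":0,"jaw":0},{"tx":0,"ty":0,"tz":0,"roll":0,"jaw":0}]'
python3 - <<'E'
from h import *
s=read_state();c=capture("wrist");cv2.imwrite("pics/w2.png",c["img"][...,::-1])
R=np.array(s["tcp_rot"]);p=np.array(s["position"])
print(s["time_s"],p,s["force"],s["opening"],"to lentils",R.T@(np.array([.595,-.132,.163])-p)*100)
for r in landmark_of("wrist","lentils_top"): print(r["point"],r["p"],atz(c,r["point"],.163,wristT(c,s)))
E
```

```text
time_s: 2.05
position: [0.3978, -0.3575, 0.2418]
tcp_rot: [[0.952, 0.305, 0.0], [0.305, -0.952, -0.0], [0.0, 0.001, -1.0]]
force: [-0.1, -0.6, -0.7]
opening: 0.359
grasp_force: 0.0
time_s: 2.85
position: [0.5977, -0.1288, 0.2416]
tcp_rot: [[0.951, 0.311, 0.002], [0.311, -0.951, 0.001], [0.002, 0.0, -1.0]]
force: [0.7, 0.2, 0.6]
opening: 0.005
grasp_force: 0.0
2.85 [ 0.59770044 -0.12884375  0.24161981] [0.69059528 0.21882504 0.60635764] 0.004721247913911767 to lentils [-0.37439202  0.21526734  7.86109313]
[263.7, 321.3] 0.65 [ 0.5935502  -0.13019262  0.163     ]
```

View pics/w2.png

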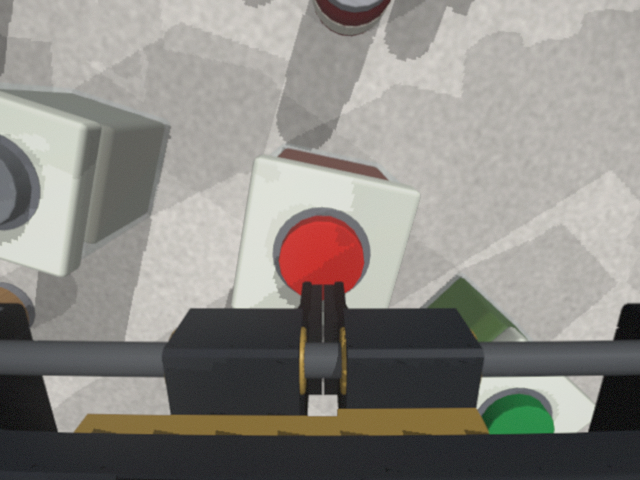

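The wrist view shows the red button at (255,322) under the closed tips and brick-red walls, and it agrees with the fixed cameras. Next I trim the position and descend to just above the button.

```bash
python3 -m jog '[{"tx":-0.4,"ty":0.2,"tz":1.5,"roll":0,"jaw":0},{"tx":0,"ty":0,"tz":2,"roll":0,"jaw":0},{"tx":0,"ty":0,"tz":1.2,"roll":0,"jaw":0},{"tx":0,"ty":0,"tz":0.5,"roll":0,"jaw":0},{"tx":0,"ty":0,"tz":0.2,"roll":0,"jaw":0},{"tx":0,"ty":0,"tz":0,"roll":0,"jaw":0}]'
python3 -m jog '[{"tx":0,"ty":0,"tz":0.2,"roll":0,"jaw":0},{"tx":0,"ty":0,"tz":0.2,"roll":0,"jaw":0},{"tx":0,"ty":0,"tz":0.2,"roll":0,"jaw":0},{"tx":0,"ty":0,"tz":0.2,"roll":0,"jaw":0},{"tx":0,"ty":0,"tz":0,"roll":0,"jaw":0}]'
```

```text
time_s: 3.55
position: [0.5919, -0.136, 0.1878]
tcp_rot: [[0.952, 0.305, 0.0], [0.305, -0.952, -0.0], [0.0, 0.0, -1.0]]
force: [-0.3, -0.1, 0.3]
opening: 0.007
grasp_force: 0.0
time_s: 4.05
position: [0.5922, -0.1355, 0.1799]
tcp_rot: [[0.952, 0.306, 0.001], [0.306, -0.952, -0.0], [0.001, 0.001, -1.0]]
force: [-0.2, -0.8, 4.0]
opening: 0.002
grasp_force: 1.4
```

In contact at 4 N, with the button sliding. I'll keep going to the stop at TCP 0.170.

```bash
python3 -m jog '[{"tx":0,"ty":0,"tz":0.2,"roll":0,"jaw":0},{"tx":0,"ty":0,"tz":0.2,"roll":0,"jaw":0},{"tx":0,"ty":0,"tz":0.2,"roll":0,"jaw":0},{"tx":0,"ty":0,"tz":0.2,"roll":0,"jaw":0},{"tx":0,"ty":0,"tz":0.1,"roll":0,"jaw":0},{"tx":0,"ty":0,"tz":0,"roll":0,"jaw":0}]'
python3 -m jog '[{"tx":0,"ty":0,"tz":0.05,"roll":0,"jaw":0},{"tx":0,"ty":0,"tz":0,"roll":0,"jaw":0}]'
```

```text
time_s: 4.65
position: [0.5922, -0.1356, 0.1704]
tcp_rot: [[0.952, 0.306, 0.001], [0.306, -0.952, -0.0], [0.001, 0.0, -1.0]]
force: [0.8, -0.4, 1.3]
opening: 0.006
grasp_force: 1.4
time_s: 4.85
position: [0.5922, -0.1356, 0.1704]
tcp_rot: [[0.952, 0.306, 0.001], [0.306, -0.952, -0.0], [0.001, 0.001, -1.0]]
force: [0.1, -0.2, 5.1]
opening: 0.004
grasp_force: 2.5
```

Still only friction-level force, so I'm not at the stop yet. I'll advance in 0.5–1 mm steps until the force rises clearly.

```bash
python3 -m jog '[{"tx":0,"ty":0,"tz":0.05,"roll":0,"jaw":0},{"tx":0,"ty":0,"tz":0,"roll":0,"jaw":0}]'
python3 -m jog '[{"tx":0,"ty":0,"tz":0.05,"roll":0,"jaw":0},{"tx":0,"ty":0,"tz":0,"roll":0,"jaw":0}]'
```

```text
time_s: 5.05
position: [0.5922, -0.1356, 0.1704]
tcp_rot: [[0.952, 0.306, 0.001], [0.306, -0.952, -0.0], [0.001, 0.001, -1.0]]
force: [-0.4, 0.6, 8.2]
opening: 0.008
grasp_force: 3.7
time_s: 5.25
position: [0.5922, -0.1356, 0.1704]
tcp_rot: [[0.952, 0.306, 0.001], [0.306, -0.952, -0.0], [0.001, 0.001, -1.0]]
force: [-0.7, 0.4, 9.4]
opening: 0.007
grasp_force: 4.9
```

The TCP stays at 0.1704 while the force climbs to 9.4 N, so the button is at its stop. One last small push, then I'll rise straight up and move over the peas.

```bash
python3 -m jog '[{"tx":0,"ty":0,"tz":0.1,"roll":0,"jaw":0},{"tx":0,"ty":0,"tz":0,"roll":0,"jaw":0}]'
python3 -m jog '[{"tx":0,"ty":0,"tz":-0.5,"roll":0,"jaw":0},{"tx":0,"ty":0,"tz":-1.5,"roll":0,"jaw":0},{"tx":0,"ty":0,"tz":-2.5,"roll":0,"jaw":0},{"tx":0,"ty":0,"tz":-2.5,"roll":0,"jaw":0},{"tx":0,"ty":0,"tz":0,"roll":0,"jaw":0}]'
python3 - <<'E'
from h import *
s=read_state();R=np.array(s["tcp_rot"]);p=np.array(s["position"])
print(p,"to peas",R.T@(np.array([.507,-.3165,.153])-p)*100)
c=capture("scene");d=capture("side")
a=c["img"][230:320,210:345,::-1];b=d["img"][185:275,290:425,::-1]
cv2.imwrite("pics/chk1.png",cv2.resize(np.hstack([a,b]),None,fx=2.9,fy=2.9,interpolation=2))
E
```

```text
time_s: 5.45
position: [0.5922, -0.1356, 0.1703]
tcp_rot: [[0.952, 0.306, 0.001], [0.306, -0.952, -0.001], [0.001, 0.001, -1.0]]
force: [-1.3, 1.1, 14.6]
opening: 0.007
grasp_force: 7.2
time_s: 5.95
position: [0.5933, -0.1361, 0.2407]
tcp_rot: [[0.952, 0.306, 0.005], [0.306, -0.952, -0.002], [0.004, 0.004, -1.0]]
force: [0.6, -0.6, -0.1]
opening: 0.006
grasp_force: 0.0
[ 0.59329392 -0.13607663  0.24066539] to peas [-13.77084131  14.50556621   8.76339067]
```

View pics/chk1.png

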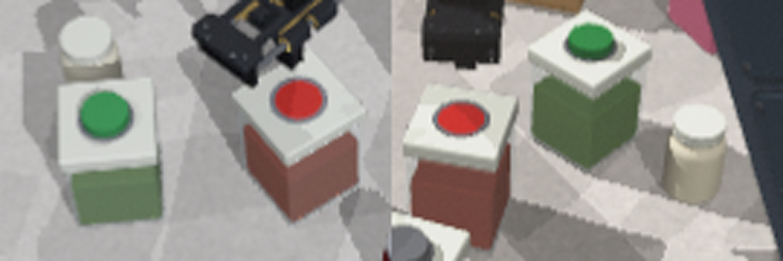

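The picture shows the red button flush in its lid, (298,98) left and (460,118) right, and the canister still in place. The green button is still up. On to the peas.

```bash
python3 -m jog '[{"tx":-2,"ty":2.1,"tz":0,"roll":0,"jaw":0},{"tx":-3.3,"ty":3.5,"tz":0,"roll":0,"jaw":0},{"tx":-3.3,"ty":3.5,"tz":0,"roll":0,"jaw":0},{"tx":-3.3,"ty":3.5,"tz":0,"roll":0,"jaw":0},{"tx":-1.9,"ty":1.9,"tz":0,"roll":0,"jaw":0},{"tx":0,"ty":0,"tz":0,"roll":0,"jaw":0},{"tx":0,"ty":0,"tz":0,"roll":0,"jaw":0}]'
python3 - <<'E'
from h import *
s=read_state();R=np.array(s["tcp_rot"]);p=np.array(s["position"])
print(p,"to peas",R.T@(np.array([.507,-.3165,.153])-p)*100)
c=capture("wrist")
for r in landmark_of("wrist","peas_top"): print(r["point"],r["p"],atz(c,r["point"],.153,wristT(c,s)))
E
```

```text
time_s: 6.75
position: [0.5037, -0.3152, 0.2362]
tcp_rot: [[0.953, 0.304, -0.003], [0.304, -0.953, 0.003], [-0.002, -0.004, -1.0]]
force: [-0.5, 0.7, -0.3]
opening: 0.008
grasp_force: 0.0
[ 0.50367149 -0.31524638  0.23618346] to peas [0.29172632 0.25357801 8.31696906]
[247.2, 322.7] 0.88 [ 0.50783058 -0.3144501   0.153     ]
```

```bash
python3 -m jog '[{"tx":0.3,"ty":0.2,"tz":1.5,"roll":0,"jaw":0},{"tx":0,"ty":0,"tz":2,"roll":0,"jaw":0},{"tx":0,"ty":0,"tz":1.5,"roll":0,"jaw":0},{"tx":0,"ty":0,"tz":0.6,"roll":0,"jaw":0},{"tx":0,"ty":0,"tz":0.2,"roll":0,"jaw":0},{"tx":0,"ty":0,"tz":0,"roll":0,"jaw":0}]'
python3 -m jog '[{"tx":0,"ty":0,"tz":0.2,"roll":0,"jaw":0},{"tx":0,"ty":0,"tz":0.2,"roll":0,"jaw":0},{"tx":0,"ty":0,"tz":0.2,"roll":0,"jaw":0},{"tx":0,"ty":0,"tz":0.2,"roll":0,"jaw":0},{"tx":0,"ty":0,"tz":0,"roll":0,"jaw":0}]'
```

```text
time_s: 7.45
position: [0.5086, -0.3163, 0.1798]
tcp_rot: [[0.952, 0.307, -0.0], [0.307, -0.952, 0.0], [-0.0, -0.0, -1.0]]
force: [0.4, -0.9, 0.3]
opening: 0.007
grasp_force: 0.0
time_s: 7.95
position: [0.5084, -0.3169, 0.1723]
tcp_rot: [[0.952, 0.306, 0.001], [0.306, -0.952, -0.0], [0.0, 0.001, -1.0]]
force: [0.0, -0.6, 2.4]
opening: 0.009
grasp_force: 0.8
```

```bash
python3 -m jog '[{"tx":0,"ty":0,"tz":0.2,"roll":0,"jaw":0},{"tx":0,"ty":0,"tz":0.2,"roll":0,"jaw":0},{"tx":0,"ty":0,"tz":0.2,"roll":0,"jaw":0},{"tx":0,"ty":0,"tz":0.2,"roll":0,"jaw":0},{"tx":0,"ty":0,"tz":0.2,"roll":0,"jaw":0},{"tx":0,"ty":0,"tz":0.1,"roll":0,"jaw":0},{"tx":0,"ty":0,"tz":0,"roll":0,"jaw":0}]'
python3 -m jog '[{"tx":0,"ty":0,"tz":0.1,"roll":0,"jaw":0},{"tx":0,"ty":0,"tz":0,"roll":0,"jaw":0}]'
python3 -m jog '[{"tx":0,"ty":0,"tz":0.1,"roll":0,"jaw":0},{"tx":0,"ty":0,"tz":0,"roll":0,"jaw":0}]'
```

```text
time_s: 8.65
position: [0.5084, -0.3169, 0.1608]
tcp_rot: [[0.952, 0.306, 0.0], [0.306, -0.952, -0.0], [0.0, 0.0, -1.0]]
force: [-0.2, -1.0, 2.0]
opening: 0.007
grasp_force: 0.8
time_s: 8.85
position: [0.5084, -0.3169, 0.1604]
tcp_rot: [[0.952, 0.306, 0.0], [0.306, -0.952, -0.0], [0.0, 0.001, -1.0]]
force: [-0.0, 0.7, 4.0]
opening: 0.006
grasp_force: 2.4
time_s: 9.05
position: [0.5084, -0.317, 0.1603]
tcp_rot: [[0.952, 0.306, 0.001], [0.306, -0.952, -0.001], [0.0, 0.001, -1.0]]
force: [-1.6, -0.0, 9.8]
opening: 0.005
grasp_force: 4.9
```

The peas button is at its stop too, with the TCP at 0.1603 and the force rising. One last small push, then withdraw and look.

```bash
python3 -m jog '[{"tx":0,"ty":0,"tz":0.1,"roll":0,"jaw":0},{"tx":0,"ty":0,"tz":0,"roll":0,"jaw":0}]'
python3 -m jog '[{"tx":0,"ty":0,"tz":-0.5,"roll":0,"jaw":0},{"tx":0,"ty":0,"tz":-1.5,"roll":0,"jaw":0},{"tx":0,"ty":0,"tz":-2.5,"roll":0,"jaw":0},{"tx":0,"ty":0,"tz":-3,"roll":0,"jaw":0},{"tx":0,"ty":0,"tz":-3,"roll":0,"jaw":0},{"tx":0,"ty":0,"tz":-1.5,"roll":0,"jaw":0},{"tx":0,"ty":0,"tz":0,"roll":0,"jaw":0},{"tx":0,"ty":0,"tz":0,"roll":0,"jaw":0}]'
python3 - <<'E'
from h import *
c=capture("scene");d=capture("side")
a=c["img"][210:330,200:345,::-1];b=d["img"][175:295,290:435,::-1]
cv2.imwrite("pics/chk2.png",cv2.resize(np.hstack([a,b]),None,fx=2.7,fy=2.7,interpolation=2))
E
```

```text
time_s: 9.25
position: [0.5084, -0.3169, 0.1603]
tcp_rot: [[0.952, 0.306, 0.001], [0.306, -0.952, -0.001], [0.0, 0.001, -1.0]]
force: [-2.6, 1.9, 14.6]
opening: 0.007
grasp_force: 7.3
time_s: 10.05
position: [0.5077, -0.3162, 0.277]
tcp_rot: [[0.952, 0.306, -0.001], [0.306, -0.952, 0.001], [-0.001, -0.002, -1.0]]
force: [-0.8, 0.5, -1.2]
opening: 0.008
grasp_force: 0.0
```

View pics/chk2.png

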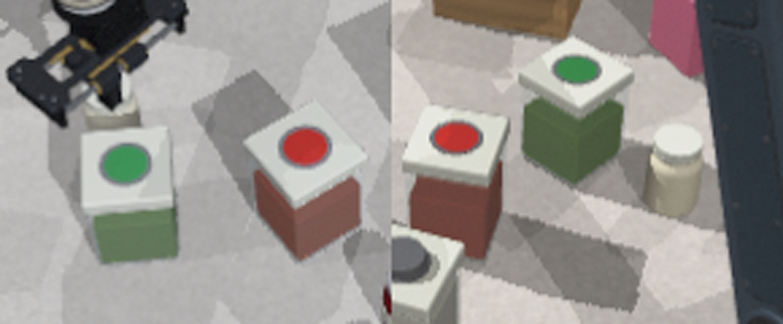

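Both buttons are flush, green at (577,69) and red at (457,138) in the right half. The canisters stand where they were and the gripper is clear.

```bash
python3 -c "from rig import hand_in; print(hand_in())"
```

```text
the job is handed in; nothing more can be done
None
```

I pressed the red lentil and then the green pea button down to its stop (peak force about 15 N), withdrew the arm clear, and handed the job in at about 10 s; in the final pictures both buttons are flush and neither canister has moved.

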